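# Offer up an instrument's access panel over its quarter-turn fastener and hold it shut

## Robot

A 6-joint arm with a two-finger parallel gripper is mounted at the origin on the work surface. World frame = base frame: x ahead of the robot, y to its left, z up, the work surface at z = 0. Lengths are in m, angles in rad, forces in N, time in s.
With the tool pointing down it reaches from about 0.375 to 0.9 m from the base axis. Payload 3.1 kg.
Tool frame: the origin (TCP) lies at the centre of the arm's flange, where the gripper is bolted on; the fingertips stand 182 mm ahead of it and the grasp point (between the pads) lies 164 mm ahead of it; z points along the fingers, y is the line along which they close (so a half turn about z gives the same grasp; the last joint's range is limited). The gripper opens to 87 mm and grips with 3 to 60 N. Pads are 19 mm wide; open, the fingers measure 117 mm over their backs; the gripper's body (75 mm by 190 mm) begins 51 mm behind the grasp point.
Start: joints at [-1.284, 0.527, 1.433, -0, 1.181, -0.178], TCP at [0.28, -0.559, 0.405] pointing down, gripper open.
Joint ranges: [-3.08, 3.08], [-0.75, 2.2], [0.22, 2.44], [-1.43, 4.57], [0, 2.65], [-2.85, 2.85]. Speed limits (rad/s): [2.79, 2.79, 3.14, 3.14, 3.14, 3.14].

## Interface

Orientations are given as a unit quaternion [x, y, z, w].
In Python, from rig import * gives the robot as it stands.
- The arm moves only by the tool move_arm, never from a script. Its argument "commands" is a list that holds one entry, the list of rows, each a list of 6 numbers: the shift along the tool's x, y, z in units of 40 mm (1.0 is 40 mm), then the turn, a rotation vector about the tool's x, y, z in rad. A call has 1 to 12 rows; each row is the pose to reach, as a shift and turn from the pose commanded when the call began, along the tool's axes at that moment; what a row does not reach only later rows make up. A row lasts 1/8 s, in which the tool goes at most 62.5 mm and 10.7 degrees, less where a joint would pass 70% of its speed; a pose out of reach is approached as far as the arm can. A call with a gripper value outside its range is refused whole. "claw" is the closure, from -1 (fully open) to 1 (shut), so that 0 is half open, set as the call begins (left out, the last holds). The fingers move at their own pace and stop on an object; "squeeze" is the grip in N (left out, the last holds). Time passes only in rows, so rows that repeat a pose let the fingers close. It gives the time, the measured TCP pose, the force, the opening and the grip force at its end, in the units of the state.
- get_obs(): the state, without advancing time (a new reading comes with each control period).
- camera(name): name is "side" or "top"; returns a dict with "pixels" (420x560x3 uint8, blue, green, red), "range_z" (420x560 float32, m along the optical axis (not along the pixel's ray), 0 where there is no reading), "camera_matrix" (3x3 intrinsics, pixels), "extrinsics" (4x4, takes a point from world to camera coordinates). Camera axes: x right, y up, looking along -z (the intrinsics and any distortion apply to the point x, -y, -z); pixel columns grow to the right and rows downward; lengths in m; the calibration is good to about 2 mm. A picture is of the moment at which its call begins.
- hand_in(): hands the job in; it is judged then, once.
The state is a dict: "time": time; "q": joint angles; "joint_velocities": joint speeds; "joint_torque": joint torques, N m; "position": TCP position; "tool_rot": TCP orientation; "ft_force": force on the tool from outside, world axes, zero at the start; "moment": the same for the moment, N m; "grip_width": finger opening in m; "grip_force": force on a finger pad.
Only numpy, scipy, OpenCV 4.12 (cv2) and the standard library are available. Lean on these libraries where they do the work, as an engineer would, in place of code of your own. Each camera call takes 0.05 s, during which the arm holds its last target. There are 200 camera calls.

## Task

On the instrument housing lying on the bench, first turn the quarter-turn wing fastener clockwise until it lies squarely across the housing, in line with the two marks beside it, so that the panel's slot can pass over it. Then take the access panel by its handle, lower it onto the housing with its slot over the wing, press it down against the sprung gasket until it is fully home, flush on the frame, and finish while still holding it pressed there, the wing still in line with the slot (I will lock it myself). Leave the other things on the bench where they are.

Things in the scene. Friction and masses are not known exactly. Their poses are not given: they have to be found in the camera images.
- housing: Grey sheet-metal instrument housing fixed to the bench, 220 mm along its x, 150 mm along its y, 70 mm high; origin at the centre of its underside, z up. Its flat top is the frame, with a 106 x 82 mm opening at its centre (a circuit board inside). The wing fastener stands on the frame 72 mm from the centre towards +x; two short black marks on the frame beside it, on the line through it along the housing's y, show the aligned direction.
- seat (a point): Centre of the housing's top face (the frame), 70 mm above the bench; axes as the housing's. When the panel is home its underside centre (panel) lies here, panel x along housing x.
- pivot (a point): Where the fastener's vertical turning axis meets the frame's top face, 72 mm along +x from seat; axes as the housing's.
- wing (a point): Point on the fastener's axis at mid-height of the wing, 18 mm above the frame; turns with the wing: its y axis runs along the wing's length, x across its thickness, z up. Steel wing: 30 mm long, 10 mm thick, from 9 to 30 mm above the frame (the top 3 mm tapered to 24 x 6 mm) on a round 8 mm neck. Pinch it across its thickness to turn it.
- fastener (a joint): Angle of the wing in rad: 0 = aligned, the wing along the housing's y (across the housing); positive is anticlockwise seen from above. Starts about 0.7 to 1.3 and turns between stops at -0.25 and 1.6; friction about 0.06 N m, stays where left.
- gasket (a joint): How far the black rubber gasket ring (100 x 76 mm, around the opening) is pressed down, in m: 0 = free, 6 mm proud of the frame; 0.006 = level with the frame (panel home). It is sprung: about 6 N to begin, about 13 N when level; it lifts the panel off again if the panel is let go.
- panel: Loose flat metal access panel, painted grey like the housing, 190 mm along its x, 120 mm along its y, 5 mm thick, about 0.3 kg, starting flat on the bench; origin at the centre of its underside, z up. A slot 17 mm (x) by 37 mm (y) goes through it, centred 72 mm from the centre towards +x.
- handle (a point): Centre of the black bar handle above the panel's centre, 28 mm above the panel's underside; axes as the panel's. Bar 70 mm along the panel's x, 14 mm thick along its y, from 19 to 37 mm above the underside, on a post at each end.
- slot (a point): Centre of the panel's slot, at its underside, 72 mm from the panel's origin along its +x.
- reel: bystander: steel solder reel standing flat, 56 mm across, 30 mm high; origin at its underside
- jar: bystander: small glass jar with steel lid, 44 mm across, 50 mm high; origin at its underside
- pliers: bystander: pliers lying flat, about 150 mm long (jaws to their +x), 55 mm wide, 12 mm high; origin at its underside
- screwdriver: bystander: screwdriver lying down, 190 mm long along its own x, about 30 mm high; origin at its underside
- third_hand: bystander: helping-hand stand with a 90 x 70 mm foot, a post and a 200 mm crossbar along its y, 140 mm high; origin at its underside
- tin: bystander: open sponge tin, 70 x 55 x 18 mm; origin at its underside

How it is judged:
On the way, in this order (a step that is already met when the one before it is completed fails the run):
1. the fastener's wing is turned in line with the marks, across the housing (value of joint fastener between -0.18 and 0.18 rad), for 0.2 s.
2. the panel lies over the opening with its slot down over the wing (horizontal distance between panel and seat below 0.01 m and angle between the x axis of panel and the x axis of housing, either way round below 0.1 rad and z of panel in the frame of seat below 0.012 m), for 0.1 s.
At the end, for the whole second after the job is handed in: Panel on the frame, slot over the wing: centre within 10 mm, length within 0.10 rad of the housing's, tilt under 0.03 rad, under 2 mm above the frame, gasket down over 4 mm, still, fingers bearing on it with over 3 N; wing within 0.18 rad of aligned (all of step 1 and horizontal distance between panel and seat below 0.01 m and angle between the x axis of panel and the x axis of housing, either way round below 0.1 rad and z of panel in the frame of seat between -0.004 and 0.002 m and angle between panel's own z axis and vertical below 0.03 rad and value of joint gasket above 0.004 m and contact force between the fingers and panel above 3 N and linear speed of panel below 0.02 m/s); the arm keeps its last pose, push and grip.
It fails at once if another thing on the bench is shoved more than 40 mm (distance of any of reel, jar, pliers, screwdriver, third_hand, tin from where it was at the start of the episode above 0.04 m).
It also fails if it takes over 64 s, if anything falls off the work surface, if the arm or the gripper's body presses on something with over 40 N, if the wrist force passes 120 N, or if a joint passes its speed limit or range.

## Working session

There is one attempt and no reset: what is moved stays moved. The work goes in short steps, Python scripts to look and compute and a tool call to move; the robot and the scene stay as the last step left them, time stands still between calls to the robot, and variables do not carry over. Pictures are saved under pics/ and viewed, at most 10 in all, crops included, and the job is handed in when it is done.

Besides the shell and the picture viewer there is one more tool, called after "Call:" by a JSON object that holds its "name" and its "arguments", one argument or row to a line. move_arm: Moves the arm, as the interface text tells. Its arguments: {"type":"object","properties":{"commands":{"type":"array","items":{"type":"array","items":{"type":"array","items":{"type":"number"}}}},"claw":{"type":"number"},"squeeze":{"type":"number"}},"required":["commands"]}

```bash
mkdir -p pics
python3 - <<'E'
from rig import *
import cv2,numpy as np
for n in("top","side"):
    c=camera(n); cv2.imwrite(f"pics/{n}0.png",c["pixels"]); np.savez(f"{n}0.npz",**c)
    print(n,c["camera_matrix"],c["extrinsics"])
    print([k for k in c])
print(get_obs())
E
```

```text
top [[521.57050615   0.         286.80737353]
 [  0.         521.57050615 210.2496461 ]
 [  0.           0.           1.        ]] [[ 0.00224755 -0.99987732  0.01550143 -0.02499832]
 [ 0.99732275  0.00337429  0.07304753 -0.56232815]
 [-0.07309087  0.01529575  0.99720798 -1.32193232]
 [ 0.          0.          0.          1.        ]]
['pixels', 'range_z', 'camera_matrix', 'extrinsics']
side [[501.87586103   0.         270.53581282]
 [  0.         501.87586103 202.95654924]
 [  0.           0.           1.        ]] [[-0.8138715  -0.58094908  0.01055208  0.44293829]
 [ 0.4291955  -0.58883482  0.68488304 -0.2941956 ]
 [-0.39166874  0.56193569  0.72857661 -1.03657523]
 [ 0.          0.          0.          1.        ]]
['pixels', 'range_z', 'camera_matrix', 'extrinsics']
{'time': 0.1, 'q': array([-1.28449920e+00,  5.28375400e-01,  1.43379792e+00, -2.38584185e-05,
        1.18142068e+00, -1.78533673e-01]), 'joint_velocities': array([-7.58324733e-05, -1.82142974e-03, -4.25972705e-03, -1.08990901e-03,
       -1.45454339e-03, -3.49376716e-04]), 'joint_torque': array([-3.75747650e-04, -4.40985668e+01, -1.77150983e+01,  6.35054684e-02,
        5.33600163e-02, -4.21311336e-05]), 'position': array([ 0.2800828 , -0.55837091,  0.40386023]), 'tool_rot': array([ 9.73111365e-01,  2.30332953e-01, -6.49076380e-05, -9.98626962e-04]), 'ft_force': array([ 0.54571284, -0.39260187,  0.07637887]), 'moment': array([0.0144634 , 0.07491576, 0.0050272 ]), 'grip_force': 0.0, 'grip_width': 0.0867819839550947}
```

View pics/top0.png

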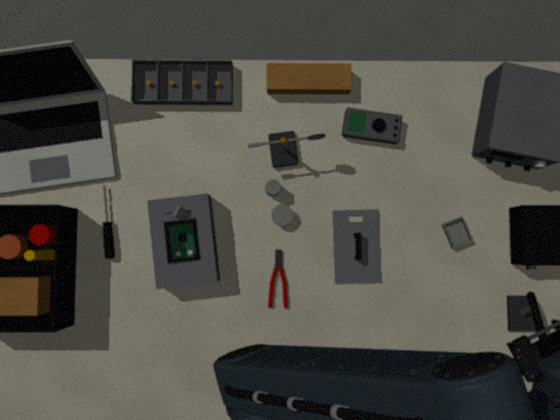

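View pics/side0.png

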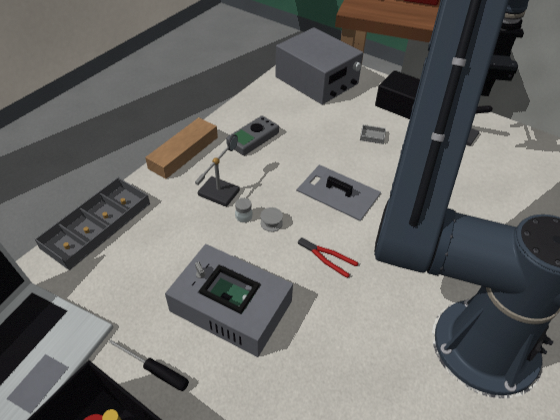

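The top view shows the housing at about (183,240) with the wing at (178,212). The panel is at (357,246), with its slot towards the top of the image at (356,219). In the side view the housing is at (230,298), the wing at (200,268) and the panel at (338,190).

```bash
cat > h.py <<'E'
import numpy as np,cv2
def cloud(c):
    K,E=c["camera_matrix"],c["extrinsics"]; d=c["range_z"]
    v,u=np.mgrid[:d.shape[0],:d.shape[1]]
    p=np.stack([(u-K[0,2])/K[0,0]*d,-(v-K[1,2])/K[1,1]*d,-d],-1)
    return (p-E[:3,3])@E[:3,:3]
def ray(c,uv,z):
    K,E=c["camera_matrix"],c["extrinsics"];R=E[:3,:3]
    uv=np.atleast_2d(uv).astype(float)
    d=np.c_[(uv[:,0]-K[0,2])/K[0,0],-(uv[:,1]-K[1,2])/K[1,1],-np.ones(len(uv))]@R
    o=-R.T@E[:3,3]
    return o+d*((z-o[2])/d[:,2])[:,None]
def rect(P):
    (c,s,a)=cv2.minAreaRect((P[:,:2]*1000).astype(np.float32)); return np.round(c,1),np.round(s,1),round(a,1)
E
python3 - <<'E'
from h import *
for n in("top","side"):
    c=dict(np.load(n+"0.npz")); W=cloud(c); X,Y,Z=W[...,0],W[...,1],W[...,2]
    img=c["pixels"].astype(int)
    def box(u0,v0,u1,v1):
        m=np.zeros(Z.shape,bool); m[v0:v1,u0:u1]=1; return m
    B=dict(top=(box(140,185,228,300),box(325,200,390,290)),side=(box(155,235,305,360),box(290,155,390,225)))[n]
    b=W[B[1]]; print(n,"bench z",np.median(Z[B[1]&(img.sum(-1)>350)]))
    m=(B[0]&(Z>.06)&(Z<.08)); print("housing",rect(W[m]),np.median(Z[m]))
    m=(B[0]&(Z>.084)&(Z<.108)); print("wing",rect(W[m]),m.sum(),W[m].mean(0),Z[m].max())
    g=B[1]&(img.max(-1)-img.min(-1)<25)&(img.sum(-1)<400)&(Z<.015)&(Z>.002)
    k,l,s,_=cv2.connectedComponentsWithStats(g.astype(np.uint8)); g=l==1+s[1:,4].argmax()
    print("panel",rect(W[g]),np.median(Z[g]),g.sum())
    h=B[1]&(Z>.025)&(Z<.045); print("handle",rect(W[h]),W[h].mean(0),h.sum())
E
cat > crop.py <<'E'
E
python3 -c "
import cv2
a=cv2.imread('pics/top0.png');b=cv2.imread('pics/side0.png')
x=cv2.resize(a[185:295,140:390],None,fx=3.2,fy=3.2,interpolation=2)
y=cv2.resize(b[240:310,160:260],(400,230),interpolation=2);z=cv2.resize(b[155:225,290:390],(400,230),interpolation=2)
import numpy as np
cv2.imwrite('pics/crop.png',np.vstack([x[:352,:800],np.hstack([y,z])]))"
```

```text
top bench z -0.0008139926355295463
housing (array([482.6, 236.9]), array([220.3, 151.7]), 6.7) 0.06942172345668993
wing (array([554.4, 245.4]), array([10.4, 29.2]), 62.9) 60 [0.55401007 0.24466522 0.09637646] 0.10481425934277078
panel (array([ 472.8, -205.5]), array([203.3, 133.9]), 1.2) 0.004862109263503379 2465
handle (array([ 471. , -203.6]), array([66.5, 14.5]), 2.6) [ 0.47099357 -0.2034266   0.03521999] 161
side bench z 0.001699460408967537
housing (array([483.9, 234.2]), array([222.5, 153.6]), 6.7) 0.07088084764599972
wing (array([554.2, 243.4]), array([10.5, 31.8]), 62.4) 88 [0.55246817 0.24534505 0.09586468] 0.10363422194566335
panel (array([ 469.6, -204.9]), array([192.3, 125.8]), 1.8) 0.006452242907553868 2023
handle (array([ 470.4, -205.6]), array([68.3, 18.9]), 2.0) [ 0.46951946 -0.20386563  0.03498617] 185
```

View pics/crop.png

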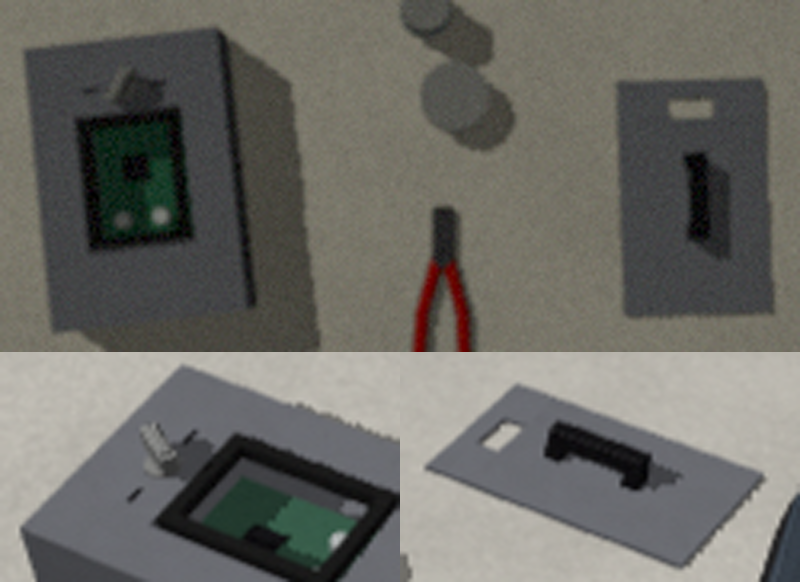

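The crop confirms a housing yaw of about +6.7°. The wing's length lies at about 153°, which is +0.98 rad from aligned, and its centre is about 0.5 mm from the predicted pivot. The panel yaw is about +2°, with its slot to +x. Next I'll move over the wing.

```bash
cat >> h.py <<'E'
from scipy.spatial.transform import Rotation as Ro
def plan(o,xyz,yaw_deg):
    "shift (40 mm units) and rotvec from the present pose to TCP xyz, tool down with tool x at yaw"
    R=Ro.from_quat(o["tool_rot"]); T=Ro.from_euler("z",yaw_deg,degrees=True)*Ro.from_rotvec([np.pi,0,0])
    s=R.inv().apply(np.array(xyz)-o["position"])/.04
    print("at",np.round(o["position"],4),"yaw",round(np.degrees(np.arctan2(*R.apply([1,0,0])[1::-1])),1),"z",np.round(R.apply([0,0,1]),4)); print("row",np.round(s,3),np.round((R.inv()*T).as_rotvec(),3))
E
python3 - <<'E'
from rig import *; from h import *
plan(get_obs(),[.5545,.2442,.36],152.9)
c=dict(np.load("top0.npz"));img=c["pixels"].astype(int)
m=np.zeros(img.shape[:2],np.uint8);m[205:235,340:375]=1
m&=(img.sum(-1)>270).astype(np.uint8)
k,l,s,ce=cv2.connectedComponentsWithStats(m);print(s[1:],[ray(c,x,.0025)[0] for x in ce[1:]])
E
```

```text
at [ 0.2801 -0.5584  0.4039] yaw 26.6 z [-6.0e-04  1.9e-03 -1.0e+00]
row [ 15.127 -14.858   1.131] [-1.000e-03 -2.000e-03 -2.204e+00]
[[340 205  35   5 173]
 [349 216  14   6  70]] [array([ 0.57293963, -0.20695023,  0.0025    ]), array([ 0.54195384, -0.2039152 ,  0.0025    ])]
```

Call:
{"name": "move_arm", "arguments": {
  "commands": [
    [[3.8,-3.7,0,0,0,-0.55],[7.5,-7.4,0,0,0,-1.1],[11.3,-11.1,0,0,0,-1.65],[15.13,-14.86,0,0,0,-2.2],[15.13,-14.86,0,0,0,-2.2],[15.13,-14.86,0,0,0,-2.2],[15.13,-14.86,0,0,0,-2.2],[15.13,-14.86,0,0,0,-2.2],[15.13,-14.86,0,0,0,-2.2],[15.13,-14.86,0,0,0,-2.2],[15.13,-14.86,0,0,0,-2.2],[15.13,-14.86,0,0,0,-2.2]]
  ],
  "claw": 0.08
}}

```text
time: 1.6
position: [0.5232, 0.1531, 0.4045]
tool_rot: [0.234, 0.972, -0.0, -0.0]
ft_force: [1.2, -0.6, 0.1]
grip_width: 0.04
grip_force: 0.0
```

Run:
```python
from rig import *; from h import *
plan(get_obs(),[.5545,.2442,.26],152.9)
```

```text
at [0.5232 0.1531 0.4045] yaw 153.0 z [-3.e-04 -3.e-04 -1.e+00]
row [0.337 2.386 3.612] [-0.    -0.     0.001]
```

Call:
{"name": "move_arm", "arguments": {
  "commands": [
    [[0.34,2.39,0,0,0,0],[0.34,2.39,0,0,0,0],[0.34,2.39,1.2,0,0,0],[0.34,2.39,1.8,0,0,0],[0.34,2.39,1.8,0,0,0]]
  ]
}}

```text
time: 2.22
position: [0.5538, 0.2421, 0.3302]
tool_rot: [0.236, 0.972, -0.001, -0.003]
ft_force: [-0.1, -0.1, 0.3]
grip_width: 0.0402
grip_force: 0.0
```

Run:
```python
from rig import *; from h import *
plan(get_obs(),[.5545,.2442,.26],152.9)
c=camera("side");cv2.imwrite("pics/s1.png",cv2.resize(c["pixels"][180:330,120:320],(800,600)))
```

```text
at [0.5538 0.2421 0.3302] yaw 152.7 z [-0.006  -0.0014 -1.    ]
row [-0.     0.062  1.756] [-0.004 -0.005 -0.004]
```

View pics/s1.png

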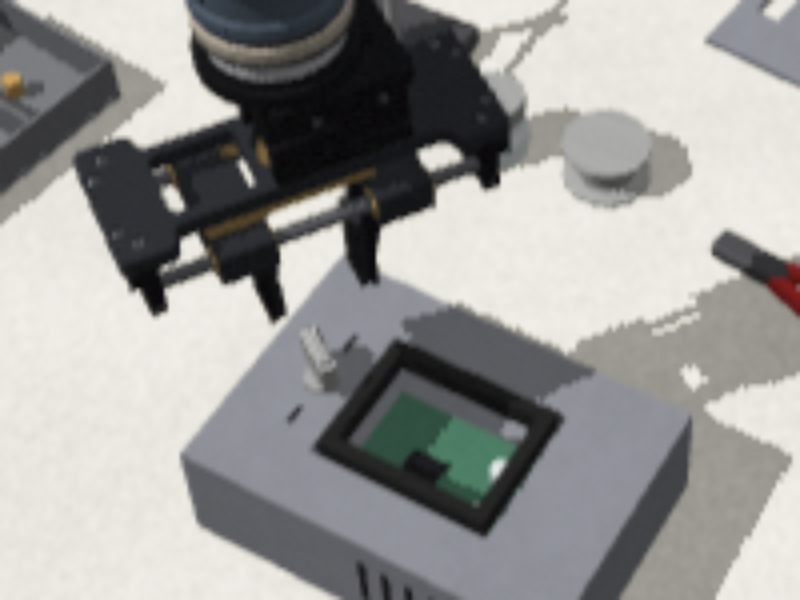

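The fingers, at (270,290) and (365,265), straddle the wing at (318,350), so I'll descend and close.

Call:
{"name": "move_arm", "arguments": {
  "commands": [
    [[0,0.05,0.8,0,0,0],[0,0.05,1.5,0,0,0],[0,0.05,1.75,0,0,0],[0,0.05,1.75,0,0,0],[0,0.05,1.75,0,0,0]]
  ]
}}

```text
time: 2.9
position: [0.5563, 0.244, 0.2642]
tool_rot: [0.236, 0.972, 0.001, 0.001]
ft_force: [0.2, -0.2, -0.1]
grip_width: 0.0402
grip_force: 0.0
```

Call:
{"name": "move_arm", "arguments": {
  "commands": [
    [[0,0,0,0,0,0],[0,0,0,0,0,0],[0,0,0,0,0,0],[0,0,0,0,0,0],[0,0,0,0,0,0]]
  ],
  "claw": 1,
  "squeeze": 25
}}

```text
time: 3.52
position: [0.5559, 0.2444, 0.2629]
tool_rot: [0.236, 0.972, 0.001, 0.0]
ft_force: [0.2, 3.2, -0.0]
grip_width: 0.0093
grip_force: 25.0
```

Run:
```python
from rig import *; from h import *
o=get_obs();plan(o,[.5545,.2442,.26],96.7);print(o["moment"],o["ft_force"])
```

```text
at [0.5559 0.2444 0.2629] yaw 152.7 z [ 0.0012  0.0012 -1.    ]
row [ 0.028 -0.021  0.073] [ 0.002 -0.     0.977]
[ 0.63180178 -0.24454736  0.03699328] [ 0.21431399  3.23035636 -0.03609861]
```

Call:
{"name": "move_arm", "arguments": {
  "commands": [
    [[0,0,0,0,0,0.16],[0,0,0,0,0,0.33],[0,0,0,0,0,0.49],[0,0,0,0,0,0.65],[0,0,0,0,0,0.82],[0,0,0,0,0,0.98],[0,0,0,0,0,0.98],[0,0,0,0,0,0.98],[0,0,0,0,0,0.98],[0,0,0,0,0,0.98]]
  ]
}}

```text
time: 4.78
position: [0.5559, 0.2444, 0.2629]
tool_rot: [0.665, 0.747, 0.001, 0.0]
ft_force: [2.1, 6.1, -0.2]
grip_width: 0.0096
grip_force: 25.0
```

Run:
```python
from rig import *; from h import *
o=get_obs();plan(o,[.5545,.2442,.263],96.7);print(o["moment"],o["ft_force"])
```

```text
at [0.5559 0.2444 0.2629] yaw 96.6 z [ 0.0013  0.0013 -1.    ]
row [-0.001 -0.036 -0.002] [ 0.001 -0.001 -0.002]
[ 0.88222347 -0.23354636 -0.0845032 ] [ 2.10820646  6.07723443 -0.23890493]
```

Call:
{"name": "move_arm", "arguments": {
  "commands": [
    [[0,0,0,0,0,0],[0,0,0,0,0,0],[0,0,0,0,0,0],[0,0,-0.8,0,0,0],[0,0,-2,0,0,0],[0,0,-3.5,0,0,0],[0,0,-3.5,0,0,0]]
  ],
  "claw": 0.3
}}

```text
time: 5.65
position: [0.557, 0.2441, 0.4084]
tool_rot: [0.666, 0.746, 0.005, 0.004]
ft_force: [-0.4, -0.4, -0.5]
grip_width: 0.0306
grip_force: 0.0
```

Run:
```python
from rig import *; from h import *
print(get_obs()["ft_force"])
c=camera("side");W=cloud(c);Z=W[...,2]
m=np.zeros(Z.shape,bool);m[235:360,155:305]=1
h=m&(Z>.06)&(Z<.08);print("housing",rect(W[h]))
w=m&(Z>.084)&(Z<.105);print("wing",rect(W[w]),w.sum(),W[w].mean(0))
# panel yaw 2 deg: to grasp handle
plan(get_obs(),[.470,-.2045,.40],92.0)
cv2.imwrite("pics/s2.png",cv2.resize(c["pixels"][180:330,120:320],(800,600)))
```

```text
[-0.35921684 -0.38214813 -0.51423356]
housing (array([484.2, 234. ]), array([222.4, 154. ]), 7.1)
wing (array([554.5, 243.4]), array([11.1, 32.5]), 7.7) 107 [0.55265186 0.24525883 0.0949247 ]
at [0.556  0.2438 0.4054] yaw 96.5 z [ 5.4e-03  8.0e-04 -1.0e+00]
row [-10.89   -3.414   0.114] [ 0.005 -0.     0.079]
```

View pics/s2.png

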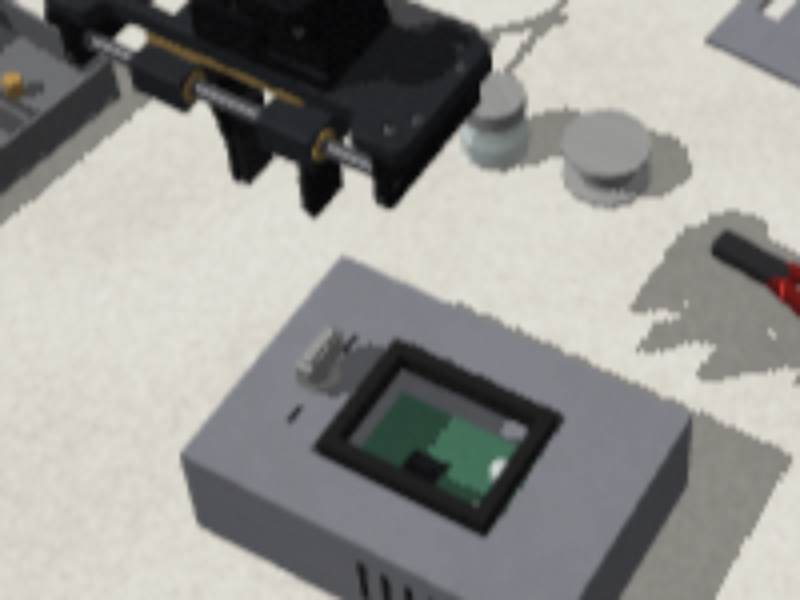

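The wing now sits at (320,358), in line with the two marks; the measured wing yaw is 7.7° against 7.1° for the housing. Next is the handle.

Call:
{"name": "move_arm", "arguments": {
  "commands": [
    [[-3.6,-1.1,0,0,0,0.4],[-7.2,-2.2,0,0,0,0.8],[-10.89,-3.41,0,0,0,1.2],[-10.89,-3.41,0,0,0,1.65],[-10.89,-3.41,0,0,0,1.65],[-10.89,-3.41,0,0,0,1.65],[-10.89,-3.41,0,0,0,1.65],[-10.89,-3.41,0,0,0,1.65],[-10.89,-3.41,0,0,0,1.65],[-10.89,-3.41,0,0,0,1.65],[-10.89,-3.41,0,0,0,1.65],[-10.89,-3.41,0,0,0,1.65]]
  ],
  "claw": -0.4
}}

```text
time: 7.2
position: [0.4697, -0.2039, 0.4024]
tool_rot: [1.0, 0.018, -0.0, -0.0]
ft_force: [-0.2, 0.1, -0.3]
grip_width: 0.0616
grip_force: 0.0
```

Run:
```python
from rig import *; from h import *
o=get_obs();print(o["q"]);plan(o,[.4705,-.2045,.189],2)
```

```text
[-6.28050422e-01  3.79477524e-01  1.71511960e+00 -6.74440062e-05
  1.04790997e+00  9.05963014e-01]
at [ 0.4697 -0.2039  0.4024] yaw 2.1 z [-8.e-04  5.e-04 -1.e+00]
row [0.025 0.019 5.335] [-0.001  0.001  0.002]
```

Call:
{"name": "move_arm", "arguments": {
  "commands": [
    [[0,0,1.3,0,0,0],[0.02,0.02,2.6,0,0,0],[0.02,0.02,3.8,0,0,0],[0.02,0.02,4.6,0,0,0],[0.02,0.02,5.1,0,0,0],[0.02,0.02,5.33,0,0,0],[0.02,0.02,5.33,0,0,0],[0.02,0.02,5.33,0,0,0],[0.02,0.02,5.33,0,0,0]]
  ]
}}

```text
time: 8.32
position: [0.4708, -0.2053, 0.1905]
tool_rot: [1.0, 0.018, 0.001, 0.001]
ft_force: [0.2, -0.1, 1.2]
grip_width: 0.061
grip_force: 0.0
```

Call:
{"name": "move_arm", "arguments": {
  "commands": [
    [[0,0,0,0,0,0],[0,0,0,0,0,0],[0,0,0,0,0,0],[0,0,0,0,0,0],[0,0,0,0,0,0],[0,0,0,0,0,0]]
  ],
  "claw": 1,
  "squeeze": 55
}}

```text
time: 9.07
position: [0.4705, -0.2052, 0.1895]
tool_rot: [1.0, 0.017, 0.0, 0.0]
ft_force: [0.3, -0.1, 0.2]
grip_width: 0.0131
grip_force: 55.0
```

Run:
```python
from rig import *; from h import *
o=get_obs();plan(o,[.4705,-.2045,.39],2);print(o["ft_force"],o["moment"])
```

```text
at [ 0.4705 -0.2052  0.1895] yaw 2.0 z [ 0. -0. -1.]
row [ 1.000e-03 -1.700e-02 -5.012e+00] [ 0. -0. -0.]
[ 0.30862915 -0.14657131  0.18017623] [0.03520673 0.02108619 0.02368572]
```

Call:
{"name": "move_arm", "arguments": {
  "commands": [
    [[0,0,-0.3,0,0,0],[0,0,-1,0,0,0],[0,0,-2,0,0,0],[0,0,-3.2,0,0,0],[0,0,-4.2,0,0,0],[0,0,-4.2,0,0,0],[0,0,-4.2,0,0,0]]
  ]
}}

```text
time: 9.95
position: [0.4698, -0.2046, 0.3571]
tool_rot: [1.0, 0.017, -0.001, -0.001]
ft_force: [-1.0, -0.2, -2.7]
grip_width: 0.0131
grip_force: 55.0
```

Run:
```python
from rig import *; from h import *
o=get_obs();plan(o,[.4834,.2357,.355],6.8);print(o["ft_force"],o["moment"])
```

```text
at [ 0.4698 -0.2046  0.3571] yaw 2.0 z [-0.0015  0.001  -1.    ]
row [  0.723 -10.989   0.063] [-0.001  0.001 -0.084]
[-1.03134432 -0.20418458 -2.73012201] [ 0.08610072  0.09595834 -0.02859385]
```

Call:
{"name": "move_arm", "arguments": {
  "commands": [
    [[0.1,-0.8,0,0,0,0],[0.2,-2,0,0,0,-0.02],[0.3,-3.4,0,0,0,-0.04],[0.4,-4.8,0,0,0,-0.06],[0.5,-6.2,0,0,0,-0.08],[0.6,-7.6,0,0,0,-0.084],[0.7,-9,0,0,0,-0.084],[0.72,-10.1,0,0,0,-0.084],[0.72,-10.8,0,0,0,-0.084],[0.72,-10.99,0,0,0,-0.084],[0.72,-10.99,0,0,0,-0.084],[0.72,-10.99,0,0,0,-0.084]]
  ]
}}

```text
time: 11.45
position: [0.484, 0.2341, 0.3569]
tool_rot: [0.998, 0.059, -0.001, 0.0]
ft_force: [0.4, -0.6, -2.3]
grip_width: 0.0131
grip_force: 55.0
```

Call:
{"name": "move_arm", "arguments": {
  "commands": [
    [[0,0,0.4,0,0,0],[0,0,0.75,0,0,0],[0,0,0.75,0,0,0],[0,0,0.75,0,0,0],[0,0,0.75,0,0,0]]
  ]
}}

```text
time: 12.08
position: [0.4843, 0.2352, 0.3281]
tool_rot: [0.998, 0.059, 0.001, -0.0]
ft_force: [0.7, -0.1, -2.6]
grip_width: 0.0128
grip_force: 55.0
```

Run:
```python
from rig import *; from h import *
o=get_obs();plan(o,[.4834,.2357,.30],6.8);print(o["ft_force"],o["moment"])
zt=o["position"][2]-.1895+.005
out=[]
for n,b in(("top",(120,160,250,310)),("side",(120,190,330,370))):
    c=camera(n);np.savez(n+"3.npz",**c);W=cloud(c);Z=W[...,2]
    m=np.zeros(Z.shape,bool);m[b[1]:b[3],b[0]:b[2]]=1
    p=m&(abs(Z-zt)<.004);print(n,"panel",rect(W[p]),np.median(Z[p]),zt,p.sum())
    x=c["pixels"];u0,v0,u1,v1=b
    out.append(cv2.resize(x[v0:v1,u0:u1],(400,400*(v1-v0)//(u1-u0)) ))
h=max(i.shape[0] for i in out);cv2.imwrite("pics/p3.png",np.hstack([cv2.copyMakeBorder(i,0,h-i.shape[0],0,0,0) for i in out]))
```

```text
at [0.4843 0.2352 0.3281] yaw 6.8 z [ 1.2e-03  3.0e-04 -1.0e+00]
row [-0.021 -0.016  0.702] [-0.    -0.001 -0.   ]
[ 0.70667866 -0.13486202 -2.61678091] [-0.03002547  0.00940155  0.01194387]
top panel (array([484.4, 236.5]), array([189.9, 121.1]), 6.6) 0.14288228907083275 0.1435640367219413 1454
side panel (array([485.4, 234. ]), array([191.9, 122.2]), 6.9) 0.14416733342974472 0.1435640367219413 2688
```

View pics/p3.png

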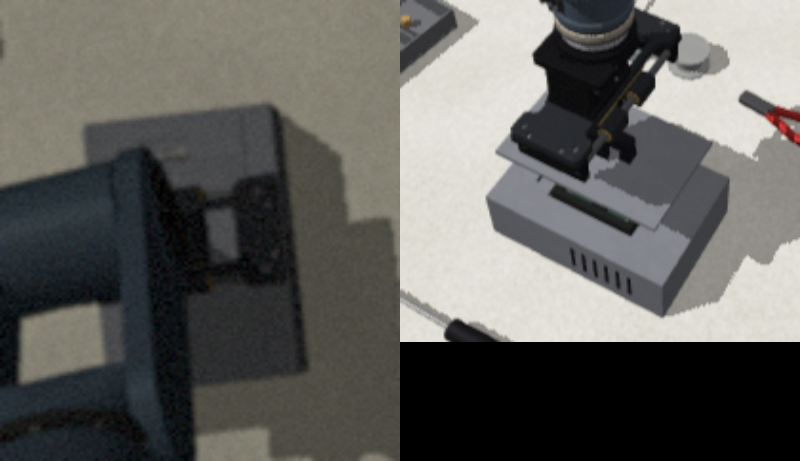

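The panel is held level over the housing. In both views its centre is about 1.5 mm towards +x of the housing's. I'll correct that and lower to just above the wing.

Call:
{"name": "move_arm", "arguments": {
  "commands": [
    [[-0.04,0,0,0,0,0],[-0.04,0,0.4,0,0,0],[-0.04,0,0.75,0,0,0],[-0.04,0,0.75,0,0,0],[-0.04,0,0.75,0,0,0],[-0.04,0,0.75,0,0,0]]
  ]
}}

```text
time: 12.92
position: [0.4826, 0.2351, 0.298]
tool_rot: [0.998, 0.059, 0.001, -0.0]
ft_force: [-0.2, 0.7, -1.9]
grip_width: 0.0131
grip_force: 55.0
```

Run:
```python
from rig import *; from h import *
o=get_obs();plan(o,[.4828,.2354,.268],6.8);print(o["ft_force"],o["moment"])
c=camera("top");np.savez("top4.npz",**c);cv2.imwrite("pics/p4.png",cv2.convertScaleAbs(cv2.resize(c["pixels"][190:240,150:220],(770,550),interpolation=2),alpha=2))
```

```text
at [0.4826 0.2351 0.298 ] yaw 6.8 z [ 1.1e-03  3.0e-04 -1.0e+00]
row [ 0.004 -0.007  0.75 ] [-0.    -0.001  0.   ]
[-0.21279283  0.72228836 -1.94014373] [ 0.04859926 -0.00732308  0.00255925]
```

View pics/p4.png

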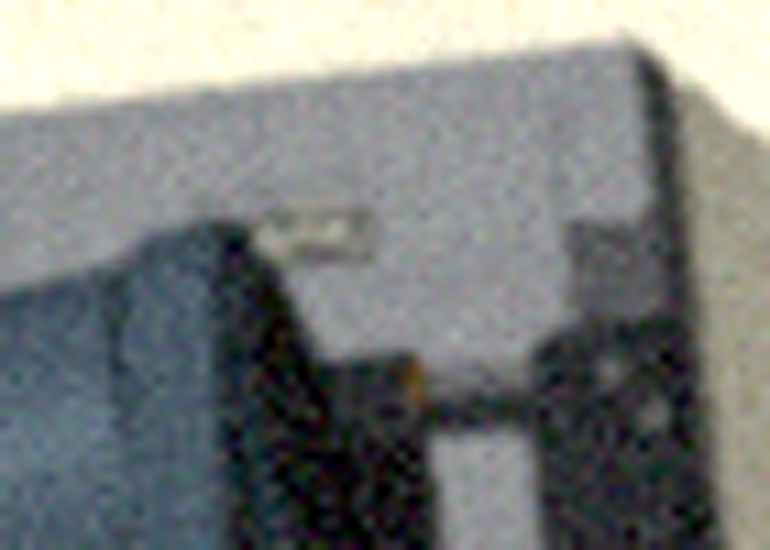

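The bright wing shows inside the slot at about (312,237), close to centred. I'll lower it over the wing.

Call:
{"name": "move_arm", "arguments": {
  "commands": [
    [[0,0,0.1,0,0,0],[0,0,0.2,0,0,0],[0,0,0.3,0,0,0],[0,0,0.4,0,0,0],[0,0,0.4,0,0,0],[0,0,0.4,0,0,0]]
  ]
}}

```text
time: 13.72
position: [0.4824, 0.235, 0.2815]
tool_rot: [0.998, 0.059, 0.0, -0.0]
ft_force: [0.4, -0.7, -2.7]
grip_width: 0.0134
grip_force: 55.0
```

Call:
{"name": "move_arm", "arguments": {
  "commands": [
    [[0,0,0.1,0,0,0],[0,0,0.2,0,0,0],[0,0,0.3,0,0,0],[0,0,0.35,0,0,0],[0,0,0.35,0,0,0],[0,0,0.35,0,0,0]]
  ]
}}

```text
time: 14.48
position: [0.4825, 0.235, 0.2676]
tool_rot: [0.998, 0.059, 0.0, -0.0]
ft_force: [0.2, 0.9, -2.2]
grip_width: 0.0132
grip_force: 55.0
```

Run:
```python
from rig import *; from h import *
o=get_obs();plan(o,[.4828,.2354,.2595],6.8);print(o["ft_force"],o["moment"])
```

```text
at [0.4825 0.235  0.2676] yaw 6.8 z [ 2.e-04  1.e-04 -1.e+00]
row [ 0.009 -0.008  0.203] [-0. -0.  0.]
[ 0.178209    0.86174589 -2.18894976] [-0.00312674 -0.03759752  0.03124034]
```

Call:
{"name": "move_arm", "arguments": {
  "commands": [
    [[0,0,0.05,0,0,0],[0,0,0.1,0,0,0],[0,0,0.15,0,0,0],[0,0,0.2,0,0,0],[0,0,0.2,0,0,0],[0,0,0.2,0,0,0],[0,0,0.2,0,0,0],[0,0,0.2,0,0,0]]
  ],
  "squeeze": 60
}}

```text
time: 15.48
position: [0.4825, 0.2351, 0.2608]
tool_rot: [0.998, 0.059, 0.001, -0.0]
ft_force: [-1.4, -0.5, 8.4]
grip_width: 0.0136
grip_force: 60.0
```

```bash
cat > st.py <<'E'
from rig import *; from h import *
o=get_obs();plan(o,[.4828,.2354,.2595],6.8);print(o["ft_force"],o["moment"])
c=camera("side");W=cloud(c);X,Y,Z=W.transpose(2,0,1);a=np.radians(6.8);px,py=X-.4834,Y-.2355
hx=px*np.cos(a)+py*np.sin(a);hy=py*np.cos(a)-px*np.sin(a)
p=(abs(hx)<91)&(abs(hx)<.091)&(abs(hy)<.056)&(abs(Z-.075)<.012)
A=np.c_[hx[p],hy[p],np.ones(p.sum())];k=np.linalg.lstsq(A,Z[p],rcond=None)[0];r=abs(A@k-Z[p])<.004
print("panel top plane",np.linalg.lstsq(A[r],Z[p][r],rcond=None)[0],p.sum())
f=(abs(Z-.070)<.004)&((abs(hy)>.064)&(abs(hy)<.073)|(abs(hx)>.099)&(abs(hx)<.108))&(abs(hx)<.108)&(abs(hy)<.073)
print("frame z",np.median(Z[f]),f.sum())
cv2.imwrite("pics/s5.png",cv2.resize(c["pixels"][180:330,120:320],(800,600)))
E
python3 st.py
```

```text
at [0.4825 0.2351 0.2608] yaw 6.8 z [ 1.2e-03  2.0e-04 -1.0e+00]
row [ 0.009 -0.007  0.033] [-0.    -0.001  0.   ]
[-1.38974226 -0.46420719  8.36122583] [-0.09834313  0.4077678   0.01434008]
panel top plane [ 5.40561759e-05 -4.92639845e-03  7.72196422e-02] 2067
frame z 0.0708898852383283 969
```

Call:
{"name": "move_arm", "arguments": {
  "commands": [
    [[0,0,0.04,0,0,0],[0,0,0.08,0,0,0],[0,0,0.1,0,0,0],[0,0,0.1,0,0,0],[0,0,0.1,0,0,0],[0,0,0.1,0,0,0]]
  ]
}}

```text
time: 16.27
position: [0.4823, 0.235, 0.2594]
tool_rot: [0.998, 0.06, 0.001, -0.0]
ft_force: [-5.9, -2.7, 27.5]
grip_width: 0.0128
grip_force: 60.0
```

```bash
python3 st.py
```

```text
at [0.4823 0.235  0.2594] yaw 6.8 z [ 2.3e-03  3.0e-04 -1.0e+00]
row [ 0.013 -0.007 -0.003] [-0.    -0.002  0.001]
[-5.91818955 -2.67674218 27.541868  ] [-0.32856131  1.05799178 -0.03121424]
panel top plane [ 0.00043519 -0.00102834  0.07584185] 2038
frame z 0.07080224189445422 981
```

View pics/s5.png

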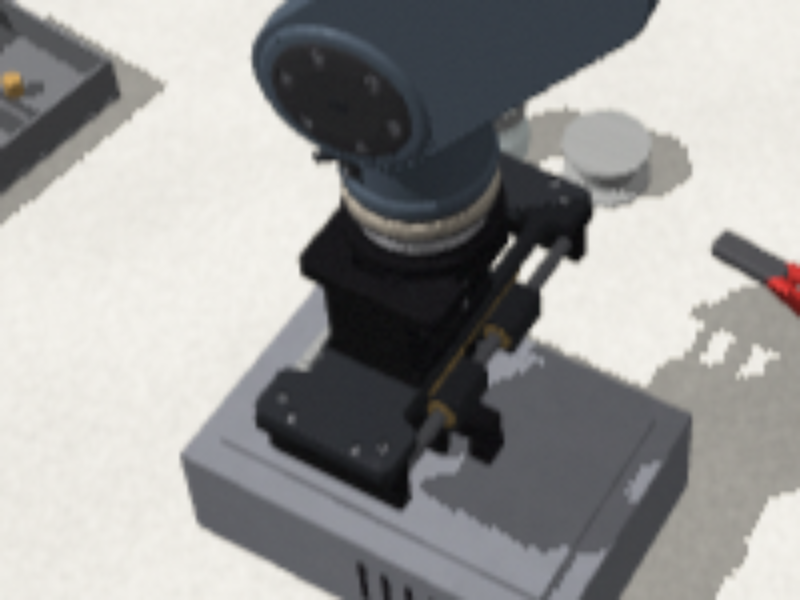

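The panel lies flush on the frame, its top 5.0 mm above it with negligible tilt. The press is 27 N and the handle is still gripped.

Call:
{"name": "move_arm", "arguments": {
  "commands": [
    [[0,0,0,0,0,0],[0,0,0,0,0,0],[0,0,0,0,0,0],[0,0,0,0,0,0]]
  ]
}}

```text
time: 16.82
position: [0.4823, 0.235, 0.2594]
tool_rot: [0.998, 0.06, 0.001, -0.0]
ft_force: [-6.2, -2.2, 28.0]
grip_width: 0.0138
grip_force: 60.0
```

```bash
python3 -c "
from rig import *
o=get_obs();print(o['position'],o['ft_force'],o['grip_force']);print(hand_in())"
```

```text
[0.48230251 0.23503677 0.25940958] [-6.1913668  -2.20534676 28.00035929] 59.98802449554205
the job is handed in; nothing more can be done
None
```

I turned the wing in line with the marks, seated the panel over it flush on the frame, and handed the job in at about 17 s with the arm still pressing at about 28 N; the hand-in gave no verdict.

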